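# Line up the culture flasks by height

### The arm

A 6-joint arm with a two-finger parallel gripper is mounted at the origin on the work surface; the furniture and walls round the work are solid. World frame = base frame: x ahead of the robot, y to its left, z up, the work surface at z = 0. Lengths are in mm, angles in rad, forces in N, time in s.
With the tool pointing down it reaches from about 350 to 875 mm from the base axis. Payload 15.5 kg.
Tool frame: the origin (TCP) lies midway between the tips of the shut fingers; the grasp point (between the pads) lies 19 mm behind it; z points along the fingers, y is the direction in which the jaws open and shut (so a half turn about z gives the same grasp; the last joint's range is limited). The gripper opens to 85 mm and grips with 20 to 120 N. Pads are 22 mm wide; open, the fingers measure 114 mm over their backs; the gripper's body (76 mm by 85 mm) begins 54 mm behind the grasp point. The pads swing forward as they close: fully open they stand 13 mm farther back than shut.
Start: joints at [-1.262, 0.494, 1.345, -0, 1.302, -0.096], TCP at [245.573, -574.735, 231.277] pointing down, gripper open.
Joint ranges: [-2.91, 2.91], [-0.82, 2.16], [0.22, 2.67], [-1.22, 4.37], [0.12, 2.79], [-3.08, 3.08]. Speed limits (rad/s): [1.89, 1.89, 2.57, 3.01, 3.01, 3.01].

### API

Orientations are given as a unit quaternion [w, x, y, z].
In Python, from plant import * gives the robot as it stands. The module is installed in compiled form; this text tells all that it offers.
- The arm moves only by the tool arm_command, never from a script. Its argument "commands" is a list that holds one entry, the list of rows, each a list of 6 numbers: the shift along the world's x, y, z in units of 20 cm (1.0 is 20 cm), then the turn, a rotation vector about the world's x, y, z in units of pi rad (1.0 is pi rad). In form: [[[tx, ty, tz, wx, wy, wz], ...]]. A call has 1 to 12 rows; each row shifts and turns the commanded pose from where the row before left it; what a row does not reach is not made up. A row lasts 1/12 s, in which the tool goes at most 41.7 mm and 7.16 degrees, less where a joint would pass 70% of its speed; a pose out of reach is approached as far as the arm can. A call with a number of a shift or a turn outside -1 to 1 is refused whole. A call with a gripper value outside its range is refused whole. "grip" is the opening, from 0 (shut) to 1 (fully open), set as the call begins (left out, the last holds). The fingers move at their own pace and stop on an object; "newtons" is the grip in N (left out, the last holds). Time passes only in rows, so rows that do not move let the fingers close. It gives the time, the measured TCP pose, the force and the opening at its end, in the units of the state.
- state(): the state, without advancing time (a new reading comes with each control period).
- capture(name): name is "side" or "top" or "wrist"; returns a dict with "frame" (420x560x3 uint8, red, green, blue), "mtx" (3x3 intrinsics, pixels), "dist" ([k1, k2, p1, p2, k3] as OpenCV has them; the pictures are not rectified), "T" (4x4, takes a point from camera to world coordinates); the wrist camera has in their place "mount" (4x4, takes a point from camera to tool coordinates, whose origin is the TCP and whose axes are the flange's). Camera axes: x right, y down, z forward; pixel columns grow to the right and rows downward; lengths in mm; the calibration is good to about 2 mm. A picture is of the moment at which its call begins: read the wrist's pose just before it. There is no depth.
- finish_job(): hands the job in, once; it reports no verdict.
The state is a dict: "clock": time; "qpos": joint angles; "joint_velocities": joint speeds; "tau": joint torques, N m; "ee_pos": TCP position; "ee_rot": TCP orientation; "wrist_force": force on the tool from outside, world axes, zero at the start; "ft_torque": the same for the moment, N m; "grip_width": finger opening in mm.
Only numpy, scipy, OpenCV 4.12 (cv2) and the standard library are available. Lean on these libraries where they do the work, as an engineer would, in place of code of your own. Each camera call takes 0.05 s, during which the arm holds its last target.

### The job

Stand the four culture flasks upright on the black pads of the white rail, one centred on each pad, in order of height with the tallest at the end that has the red button and the bare glass flask, which is the lowest, at the other end. Do not tip any flask over, leave the measuring cylinder undisturbed, and let go of everything.

Things in the scene. Friction and masses are not known exactly. Their poses are not given: they have to be found in the camera images.
- flask_bare_center (a point): bare conical glass flask without foil, with pale amber broth, the lowest of the four flasks: 85 mm tall, 52 mm wide at the base and narrowing upwards (the fingers close on it at about 39 mm, 60 mm over its base), stiff. The point lies on its axis half-way up, 42.5 mm above its base; z is its axis (up). About 70 g. Stands loose on the worktop. A good height to grip it from above is about 59 mm over its base.
- flask_low_center (a point): the lowest of three upright foil-wrapped conical flasks, crumpled silver foil, 108 mm tall, about 55 mm wide at the base (rounded, closed top). From 52 mm above its base up to 91 mm it is a firm round stem of 39 mm diameter, the place to grip; the foil above and around that is thin. The point lies on its axis half-way up, 54 mm above its base; z is its axis (up). About 75 g. Stands loose on the worktop. A good height to grip it from above is about 76 mm over its base.
- flask_mid_center (a point): the middle one of three upright foil-wrapped conical flasks, crumpled silver foil, 131 mm tall, about 55 mm wide at the base (ragged, slanting top). From 52 mm above its base up to 110 mm it is a firm round stem of 39 mm diameter, the place to grip; the foil above and around that is thin. The point lies on its axis half-way up, 65.5 mm above its base; z is its axis (up). About 75 g. Stands loose on the worktop. A good height to grip it from above is about 92 mm over its base.
- flask_high_center (a point): the tallest of three upright foil-wrapped conical flasks, crumpled silver foil, 152 mm tall, about 55 mm wide at the base (straight, ragged top). From 52 mm above its base up to 130 mm it is a firm round stem of 39 mm diameter, the place to grip; the foil above and around that is thin. The point lies on its axis half-way up, 76 mm above its base; z is its axis (up). About 75 g. Stands loose on the worktop. A good height to grip it from above is about 106 mm over its base.
- pad_1: round black rubber pad, 62 mm across and 2 mm thick, first from the left as the robot sees it (at +y) of four in a straight row 95 mm apart on a fixed white rail (470 x 104 mm, 10 mm thick, with a 22 mm high metal lip along its far edge, 44 mm from the row's centre line). Origin at the centre of its underside; the flask stands on its top, 2 mm above the origin and 12 mm above the worktop. x points across the rail to the lip, y along the row to the left. Fixed.
- pad_2: round black rubber pad, 62 mm across and 2 mm thick, second from the left of four in a straight row 95 mm apart on a fixed white rail (470 x 104 mm, 10 mm thick, with a 22 mm high metal lip along its far edge, 44 mm from the row's centre line). Origin at the centre of its underside; the flask stands on its top, 2 mm above the origin and 12 mm above the worktop. x points across the rail to the lip, y along the row to the left. Fixed.
- pad_3: round black rubber pad, 62 mm across and 2 mm thick, third from the left of four in a straight row 95 mm apart on a fixed white rail (470 x 104 mm, 10 mm thick, with a 22 mm high metal lip along its far edge, 44 mm from the row's centre line). Origin at the centre of its underside; the flask stands on its top, 2 mm above the origin and 12 mm above the worktop. x points across the rail to the lip, y along the row to the left. Fixed.
- pad_4: round black rubber pad, 62 mm across and 2 mm thick, fourth from the left, the right-hand one (at -y) of four in a straight row 95 mm apart on a fixed white rail (470 x 104 mm, 10 mm thick, with a 22 mm high metal lip along its far edge, 44 mm from the row's centre line). Origin at the centre of its underside; the flask stands on its top, 2 mm above the origin and 12 mm above the worktop. x points across the rail to the lip, y along the row to the left. Fixed.
- red_knob: red domed button, 30 mm across and 13 mm high, fixed on one end of the rail, 60 mm beyond the last pad's centre; a grey one of the same shape is on the other end. Which end is red changes. Origin at the centre of its underside, 10 mm above the worktop.
- cylinder_center (a point): clear glass measuring cylinder, 201 mm tall, tube 32 mm across, hexagonal foot 57 mm, standing loose to the left of the rail: leave it alone. The point lies on its axis half-way up; z is its axis (up).
There are look-alikes about, which are no part of the job. What is shaped like the part that bears flask_high_center but blue or turquoise is not meant.

How it is judged (in metres and radians):
At the end, for the whole second after the job is handed in: each flask stands upright (within 0.12 rad) on its own pad, its axis within 15 mm of the pad's centre, resting on it (within 8 mm in height); counted from the red button: tallest foil flask, middle foil flask, lowest foil flask, bare flask; all at rest (((horizontal distance between red_knob and pad_1 below 0.12 m and horizontal distance between flask_high_center and pad_1 below 0.015 m and z of flask_high_center in the frame of pad_1 between 0.072 and 0.084 m and horizontal distance between flask_mid_center and pad_2 below 0.015 m and z of flask_mid_center in the frame of pad_2 between 0.0615 and 0.0735 m and horizontal distance between flask_low_center and pad_3 below 0.015 m and z of flask_low_center in the frame of pad_3 between 0.05 and 0.062 m and horizontal distance between flask_bare_center and pad_4 below 0.015 m and z of flask_bare_center in the frame of pad_4 between 0.0385 and 0.0505 m) or (horizontal distance between red_knob and pad_4 below 0.12 m and horizontal distance between flask_bare_center and pad_1 below 0.015 m and z of flask_bare_center in the frame of pad_1 between 0.0385 and 0.0505 m and horizontal distance between flask_low_center and pad_2 below 0.015 m and z of flask_low_center in the frame of pad_2 between 0.05 and 0.062 m and horizontal distance between flask_mid_center and pad_3 below 0.015 m and z of flask_mid_center in the frame of pad_3 between 0.0615 and 0.0735 m and horizontal distance between flask_high_center and pad_4 below 0.015 m and z of flask_high_center in the frame of pad_4 between 0.072 and 0.084 m)) and angle between each of flask_bare_center, flask_low_center, flask_mid_center, flask_high_center's own z axis and vertical below 0.12 rad and linear speed of each of flask_bare, flask_low, flask_mid, flask_high below 0.02 m/s); the robot touches nothing.
It fails at once if a flask is tipped over (more than 0.7 rad) (angle between any of flask_bare_center, flask_low_center, flask_mid_center, flask_high_center's own z axis and vertical above 0.7 rad).
It fails at once if the measuring cylinder is shifted by more than 25 mm or tipped (distance of cylinder_center from where it was at the start of the episode above 0.025 m or angle between cylinder_center's own z axis and vertical above 0.3 rad).
It also fails if it takes over 90 s, if anything falls off the work surface, if the arm or the gripper's body presses on something with over 40 N, if the wrist force passes 120 N, or if a joint passes its speed limit or range.

## Working session

There is one attempt and no reset: what is moved stays moved. The work goes in short steps, Python scripts to look and compute and a tool call to move; the robot and the scene stay as the last step left them, time stands still between calls to the robot, and variables do not carry over. Pictures are saved under pics/ and viewed, and the job is handed in when it is done.

Besides the shell and the picture viewer there is one more tool, called after "Emit:" as a command line: name --argument value ..., lists and objects as JSON in quotes. arm_command: Moves the arm, as the interface text tells. Its arguments: {"type":"object","properties":{"commands":{"type":"array"},"grip":{"type":"number"},"newtons":{"type":"number"}},"required":["commands"]}

```bash
mkdir -p pics; ls; python3 - <<'E'
from plant import *
import cv2,numpy as np
s=state(); print(s)
for n in ["side","top","wrist"]:
    c=capture(n); cv2.imwrite(f"pics/{n}0.png",c["frame"][:,:,::-1])
    print(n,c["mtx"],c["dist"],c.get("T"),c.get("mount"))
E
```

```text
pics
{'clock': 0.0, 'qpos': array([-1.26245915e+00,  4.94207889e-01,  1.34613695e+00, -1.81803460e-05,
        1.30251745e+00, -9.55250815e-02]), 'joint_velocities': array([ 0.00085134, -0.00071099, -0.00089536, -0.00127298,  0.0016462 ,
       -0.00018886]), 'tau': array([ 3.08987903e-03, -8.82153153e+01, -3.83862197e+01,  2.67838313e-04,
        1.02769921e-02, -6.14190913e-05]), 'ee_pos': array([ 245.47827163, -574.37177804,  230.68292913]), 'ee_rot': array([-6.30297470e-04,  9.79680413e-01,  2.00563919e-01, -7.61350506e-05]), 'wrist_force': array([-0.4110571 , -0.2616658 , -0.68175654]), 'ft_torque': array([ 0.00484319,  0.04073718, -0.01698027]), 'grip_width': 85.27723620125384}
side [[490.92926879   0.         287.8384093 ]
 [  0.         490.92926879 219.40848612]
 [  0.           0.           1.        ]] [-0.07106  0.       0.       0.       0.     ] [[-6.62120487e-01  3.97540396e-01 -6.35262224e-01  1.23994445e+03]
 [ 7.49195181e-01  3.70838462e-01 -5.48803622e-01  7.31416697e+02]
 [ 1.74080571e-02 -8.39309519e-01 -5.43375092e-01  6.98815172e+02]
 [ 0.00000000e+00  0.000000
[... 276 characters left out ...]
372e-02  4.72124596e+02]
 [-9.99401603e-01  2.45338245e-02  2.43829339e-02  9.04078516e+01]
 [-2.51766333e-02 -3.25799538e-02 -9.99151982e-01  1.00549393e+03]
 [ 0.00000000e+00  0.00000000e+00  0.00000000e+00  1.00000000e+00]] None
wrist [[311.44950662   0.         281.02624427]
 [  0.         311.44950662 207.99870791]
 [  0.           0.           1.        ]] [-0.00458186  0.          0.          0.          0.        ] None [[ 8.46250891e-05 -9.48987995e-01 -3.15312193e-01  8.00685579e+01]
 [ 9.99999823e-01  2.66229316e-04 -5.32879330e-04  2.03530713e-01]
 [ 5.89641436e-04 -3.15312092e-01  9.48987849e-01 -1.43451269e+02]
 [ 0.00000000e+00  0.00000000e+00  0.00000000e+00  1.00000000e+00]]
```

View pics/side0.png

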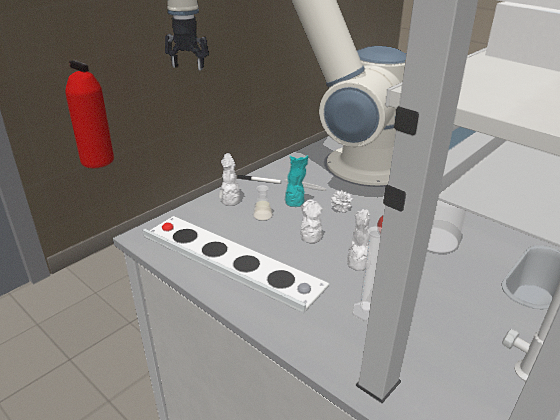

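View pics/top0.png

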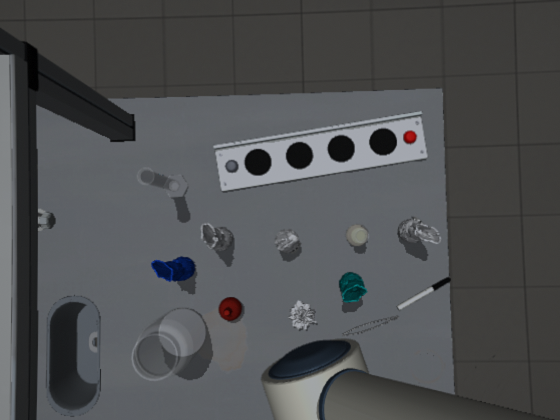

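View pics/wrist0.png

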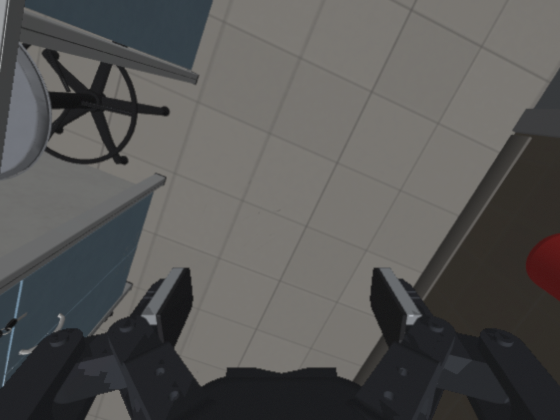

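The top view shows the red button at (410,137), so on the right (-y) beside pad 4. That gives the order bare→pad 1, low→pad 2, mid→pad 3, high→pad 4. The foil candidates in the top view are at (217,237), (287,240) and (419,231), and the bare flask is at (357,236). Teal (351,288), blue (175,268), the foil ball (302,316) and the red item (230,309) are not part of the job. Next I'll enlarge and measure.

```bash
cat > h.py <<'E'
from plant import *
import cv2,numpy as np
def ray(c,uv):
    p=cv2.undistortPoints(np.array([[uv]],float),c["mtx"],np.array(c["dist"]))[0,0]
    T=np.array(c["T"]); d=T[:3,:3]@np.array([p[0],p[1],1]); return T[:3,3],d/np.linalg.norm(d)
def plane(c,uv,z):
    o,d=ray(c,uv); return o+d*(z-o[2])/d[2]
def proj(c,P):
    Ti=np.linalg.inv(np.array(c["T"])); r,_=cv2.Rodrigues(Ti[:3,:3])
    return cv2.projectPoints(np.array(P,float).reshape(-1,1,3),r,Ti[:3,3],c["mtx"],np.array(c["dist"]))[0][:,0]
def tcam(s,c):
    w,x,y,z=s["ee_rot"]
    from scipy.spatial.transform import Rotation as R
    T=np.eye(4);T[:3,:3]=R.from_quat([x,y,z,w]).as_matrix();T[:3,3]=s["ee_pos"]
    c["T"]=T@np.array(c["mount"]); return c
E
python3 - <<'E'
from h import *
t=cv2.imread("pics/top0.png"); s=cv2.imread("pics/side0.png")
cv2.imwrite("pics/tc.png",cv2.resize(t[100:300,190:450],None,fx=3,fy=3,interpolation=cv2.INTER_CUBIC))
cv2.imwrite("pics/sc.png",cv2.resize(s[145:315,140:400],None,fx=3,fy=3,interpolation=cv2.INTER_CUBIC))
ct=capture("top"); cs=capture("side")
# pads
for nm,c in (("top",ct),("side",cs)):
    f=c["frame"]; g=f.max(2)
    # rail: white region; pads dark blobs inside
    m=((g<45)).astype(np.uint8)
    n,l,st,ce=cv2.connectedComponentsWithStats(m)
    for i in range(1,n):
        if 200<st[i,4]<1500:
            cn=max(cv2.findContours((l==i).astype(np.uint8),0,1)[0],key=len)
            e=cv2.fitEllipse(cn) if len(cn)>5 else None
            p=plane(c,ce[i],12); print(nm,ce[i].round(1),st[i,4],p.round(1),e[1])
    r=((f[...,0].astype(int)-f[...,1]>80)).astype(np.uint8)
    n,l,st,ce=cv2.connectedComponentsWithStats(r)
    for i in range(1,n):
        if st[i,4]>40: print(nm,"red",ce[i].round(1),st[i,4],plane(c,ce[i],16).round(1))
E
```

```text
top [382.7 141.4] 542 [ 658.6 -100.6   12. ] (25.134872436523438, 25.669658660888672)
top [340.7 148.1] 525 [646.3  -6.8  12. ] (24.62925910949707, 25.2949275970459)
top [299.  155.1] 514 [633.4  87.2  12. ] (24.634313583374023, 24.724397659301758)
top [257.5 161.8] 521 [620.8 181.1  12. ] (24.763593673706055, 25.044435501098633)
top [308.5 355.7] 1380 [187.1  77.3  12. ] (25.57002067565918, 81.38668823242188)
top red [409.6 136.4] 108 [ 667.  -159.5   16. ]
side red [ 88.3 119.4] 3118 [ 435.1 -961.7   16. ]
side red [167.1 226.4] 69 [ 671.5 -157.4   16. ]
```

View pics/tc.png

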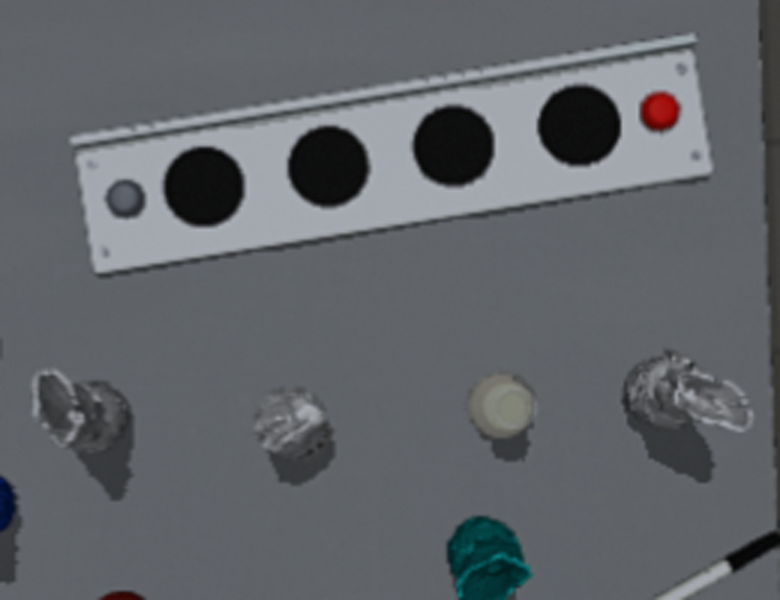

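View pics/sc.png

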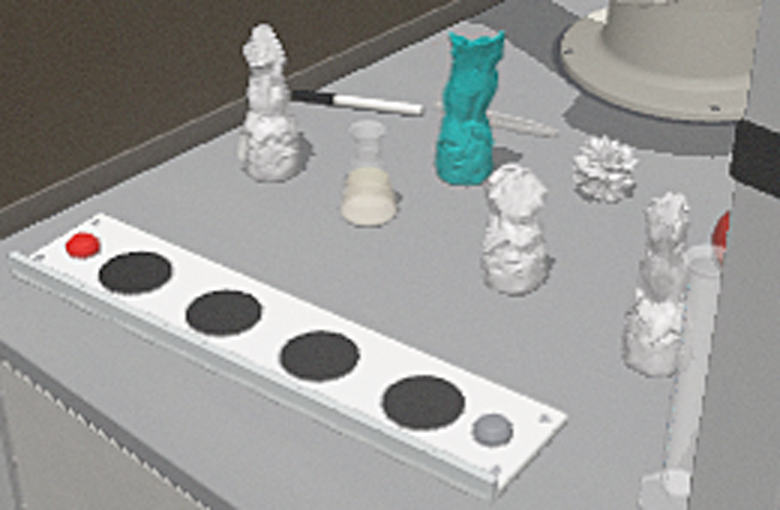

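```bash
python3 - <<'E'
from h import *
ct=capture("top"); cs=capture("side")
pk=dict(high=((272,181),(661,391),27.5),low=((516,294),(292,422),27.5),mid=((654,375),(97,416),27.5),bare=((369,226),(502,407),26))
H=dict(high=152,low=108,mid=131,bare=85)
est={}
for k,(a,b,r) in pk.items():
    p=plane(cs,(a[0]/3+140-.33,a[1]/3+145-.33),0)
    d=p[:2]-np.array(cs["T"])[:2,3]; d/=np.linalg.norm(d); q=p[:2]+r*d
    g=plane(ct,(b[0]/3+190-.33,b[1]/3+100-.33),15)[:2]
    print(k,"side",q.round(1),"top",g.round(1)); est[k]=(q+g)/2
a=np.linspace(0,2*np.pi,60)
def circ(p,z,r): return np.c_[p[0]+r*np.cos(a),p[1]+r*np.sin(a),0*a+z]
for nm,c,(x0,y0,x1,y1) in (("t",ct,(190,100,450,300)),("s",cs,(140,145,400,315))):
    im=cv2.resize(np.ascontiguousarray(c["frame"][y0:y1,x0:x1,::-1]),None,fx=3,fy=3,interpolation=cv2.INTER_CUBIC)
    def dr(P,col):
        u=(proj(c,P)-[x0,y0]+.33)*3; cv2.polylines(im,[np.round(u).astype(int)],False,col,1)
    for k,p in est.items():
        dr(circ(p,0,pk[k][2]),(0,255,0)); 
        z=60 if k=="bare" else 52
        dr(circ(p,z,19.5),(0,255,255)); dr(circ(p,H[k],15),(0,0,255)); dr([[*p,0],[*p,H[k]]],(255,0,255))
    for p in [(658.6,-100.6),(646.3,-6.8),(633.4,87.2),(620.8,181.1)]: dr(circ(p,12,31),(0,200,0))
    dr(circ((667,-159.5),10,15),(255,255,0))
    cv2.imwrite(f"pics/ov_{nm}.png",im)
E
```

```text
high side [ 457.8 -158.2] top [ 459.1 -154.1]
low side [439.7 120.9] top [442.3 118.7]
mid side [448.5 267.3] top [450.2 264.2]
bare side [451.3 -38.7] top [449.9 -37.3]
```

View pics/ov_t.png

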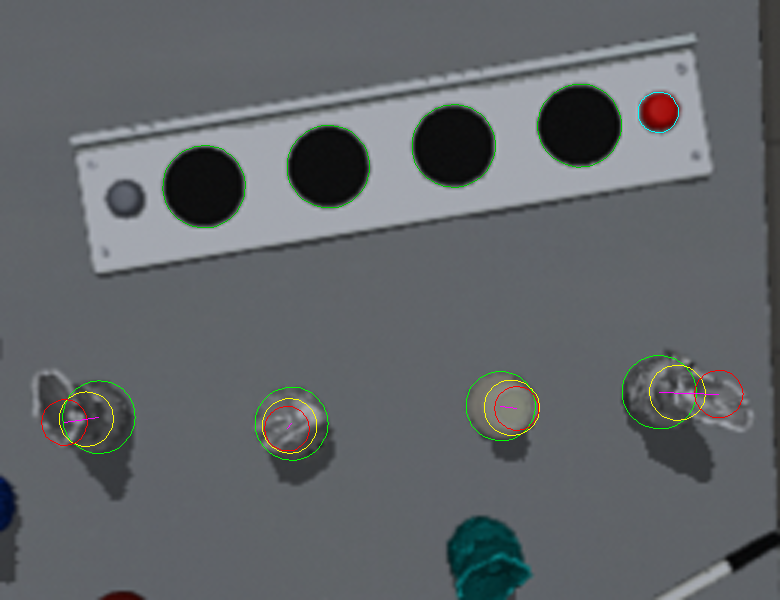

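View pics/ov_s.png

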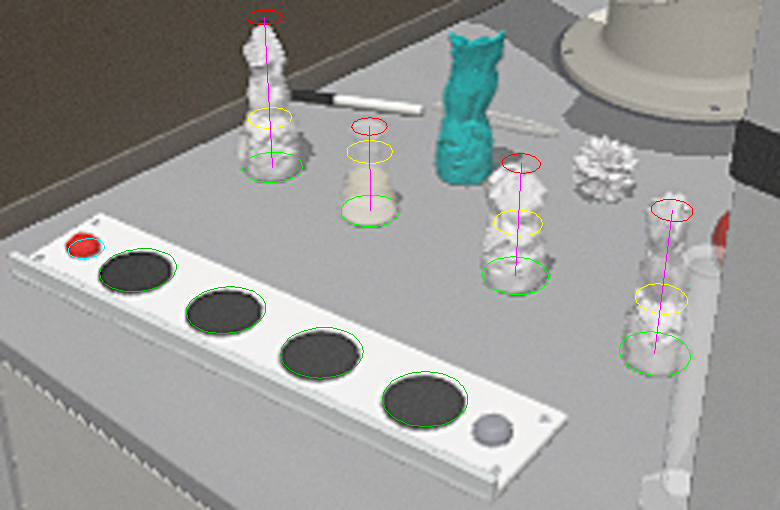

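```bash
python3 - <<'E'
from h import *
ct=capture("top"); cs=capture("side")
est=dict(R=(458.4,-156.2),L=(449.4,265.7),T=None)
a=np.linspace(0,2*np.pi,60)
def circ(p,z,r): return np.c_[p[0]+r*np.cos(a),p[1]+r*np.sin(a),0*a+z]
tiles=[]
for c,k,(x0,y0) in ((ct,"L",(185,200)),(ct,"R",(385,200)),(cs,"L",(325,195)),(cs,"R",(200,140))):
    for ov in (0,1):
        im=cv2.resize(np.ascontiguousarray(c["frame"][y0:y0+75,x0:x0+65,::-1]),None,fx=4,fy=4,interpolation=cv2.INTER_CUBIC)[:, :195*4//3]
        if ov:
            for z,col in ((131,(0,255,255)),(152,(0,0,255)),(0,(0,255,0))):
                u=(proj(c,circ(est[k],z,20 if z else 27.5))-[x0,y0]+.33)*4; cv2.polylines(im,[np.round(u).astype(int)],True,col,1)
        tiles.append(im[:, :195])  if 0 else tiles.append(cv2.resize(im,(195,225)) )
cv2.imwrite("pics/lr.png",np.vstack([np.hstack(tiles[:4]),np.hstack(tiles[4:])]))
E
```

```text
(no output)
```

View pics/lr.png

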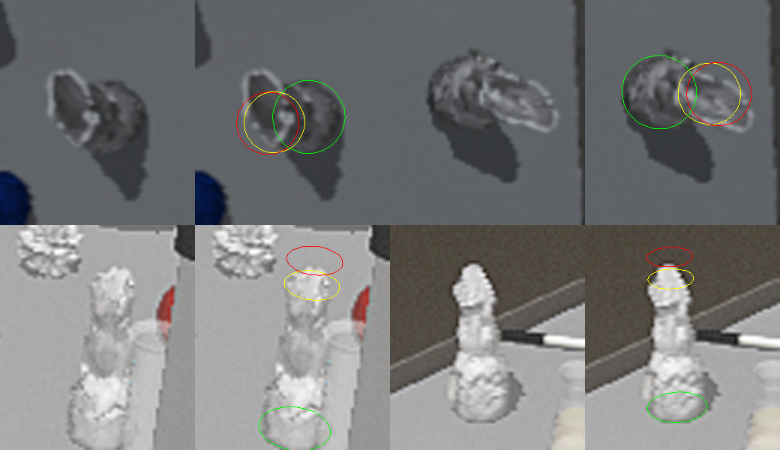

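The two outer foil flasks can't be told apart by height from here, so I'll look along the row with the wrist camera from a low angle.

Emit:
arm_command --commands '[[[0.08, 0.12, 0, 0.038, 0, 0], [0.08, 0.12, 0, 0.038, 0, 0], [0.08, 0.12, 0, 0.038, 0, 0], [0.08, 0.12, 0, 0.038, 0, 0], [0.08, 0.12, 0, 0.038, 0, 0], [0.08, 0.12, 0, 0.038, 0, 0], [0.08, 0.12, 0, 0.038, 0, 0], [0, 0, 0, 0.038, 0, 0], [0, 0, 0, 0, 0, 0], [0, 0, 0, 0, 0, 0]]]'

```text
clock: 1.28
ee_pos: [357.3, -407.2, 229.5]
ee_rot: [-0.45, 0.87, 0.178, 0.092]
wrist_force: [0.1, -1.3, -0.3]
grip_width: 85.7
```

```bash
python3 - <<'E'
from h import *
s=state(); print(s["clock"],s["ee_pos"],s["ee_rot"],s["qpos"])
c=capture("wrist"); cv2.imwrite("pics/w1.png",c["frame"][:,:,::-1])
E
```

```text
1.2833 [ 357.31899378 -407.2160192   229.54970784] [-0.45012174  0.87030328  0.17763226  0.09170277] [-1.16496316  0.83102125  1.06816281  0.38740027  2.12165539  0.05127315]
```

View pics/w1.png

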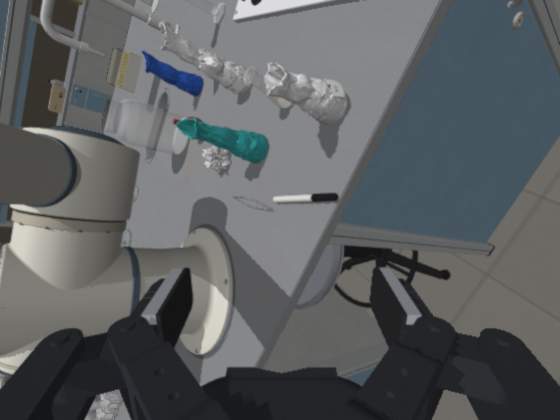

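```bash
python3 - <<'E'
from h import *
s=state(); c=tcam(s,capture("wrist"))
x0,y0,x1,y1=130,0,370,170
im0=cv2.resize(np.ascontiguousarray(c["frame"][y0:y1,x0:x1,::-1]),None,fx=3.3,fy=3.3,interpolation=cv2.INTER_CUBIC)
im=im0.copy()
for p in [(458.4,-156.2),(449.4,265.7)]:
    for z in (0,108,131,152):
        u=((proj(c,[[*p,z]])[0]-[x0,y0]+.35)*3.3).astype(int); cv2.circle(im,tuple(u),3,(0,0,255),-1)
cv2.imwrite("pics/w1c.png",im)
E
```

```text
(no output)
```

View pics/w1c.png

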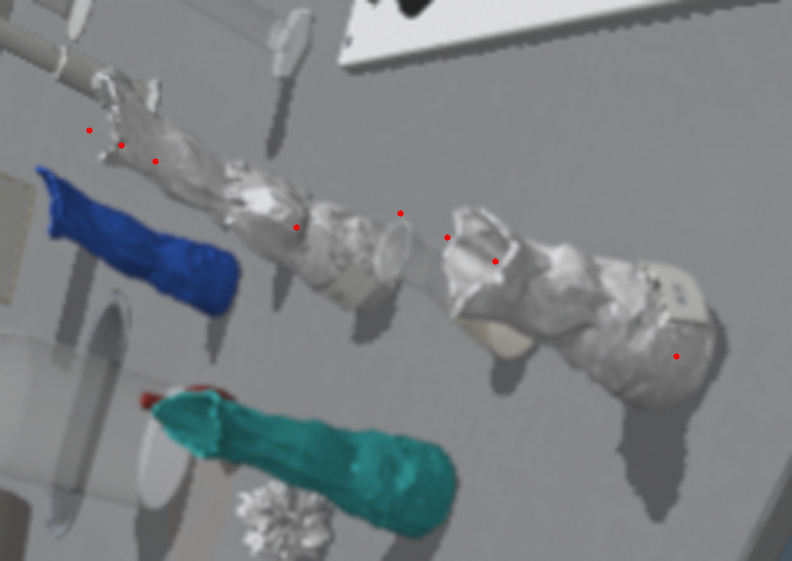

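```bash
python3 - <<'E'
from h import *
s=state(); w=tcam(s,capture("wrist")); t=capture("top"); sd=capture("side")
def tri(l):
    A=np.zeros((3,3));b=np.zeros(3);R=[]
    for c,uv in l:
        o,d=ray(c,uv);M=np.eye(3)-np.outer(d,d);A+=M;b+=M@o;R.append((o,M))
    p=np.linalg.solve(A,b); return p.round(1),[round(float(np.linalg.norm(M@(p-o))),1) for o,M in R]
W=lambda x,y:(w,(x/3.3+130-.35,y/3.3-.35))
T=lambda x,y,X,Y:(t,(X+x/3-.33,Y+y/3-.33))
print("L +x tip",tri([W(103,72),T(63,70,185,200)]))
print("L -x tip",tri([W(105,157),T(80,146,185,200)]))
print("R a",tri([W(455,312),T(163,130,385,200)]))
print("R b",tri([W(460,212),T(150,87,385,200)]))
print("R b'",tri([W(512,240),T(150,87,385,200)]))
im=lambda c,x0,y0:cv2.resize(np.ascontiguousarray(c["frame"][y0:y0+65,x0:x0+65,::-1]),(390,390),interpolation=cv2.INTER_CUBIC)
cv2.imwrite("pics/tz.png",np.hstack([im(t,190,205),im(t,390,205)]))
E
```

```text
L +x tip (array([484.3, 271.2, 151.9]), [0.7, 0.7])
L -x tip (array([436.2, 263.6, 139.6]), [2.3, 2.3])
R a (array([ 435. , -179.8,  132.3]), [0.7, 0.7])
R b (array([ 464.4, -170.6,  139.3]), [2.2, 2.2])
R b' (array([ 464. , -176.7,  119.1]), [2.0, 2.0])
```

View pics/tz.png

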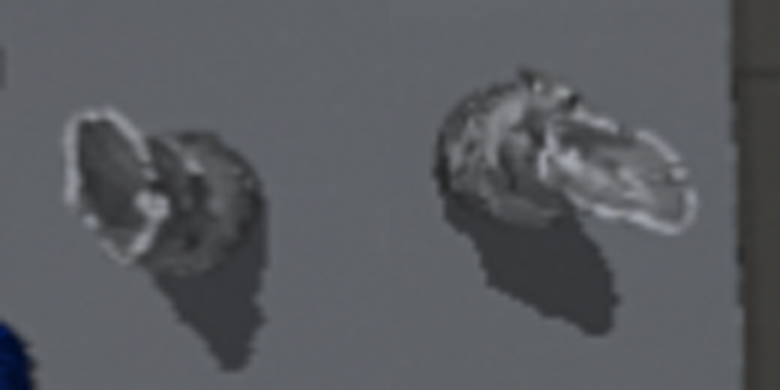

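The picture shows the near (right) foil flask at (480,260) in the crop with an open, slanting rim, and the far (left) one at (120,115). Triangulating the rims puts the left one's top at 152 mm and the right one's at about 132 mm. So left is high at about (449,266), right is mid at (458,-156), the centre foil flask is low at (441,120), and the bare flask is at (450,-38). Blue and teal are look-alikes. I'll start with low → pad 2.

Emit:
arm_command --commands '[[[0.035, 0.15, 0, -0.038, 0, 0], [0.035, 0.15, 0, -0.038, 0, 0], [0.035, 0.15, 0, -0.038, 0, 0], [0.035, 0.15, 0, -0.038, 0, 0], [0.035, 0.15, 0, -0.038, 0, 0], [0.035, 0.15, 0, -0.038, 0, 0], [0.035, 0.15, 0, -0.038, 0, 0], [0.035, 0.15, 0, -0.038, 0, 0], [0.035, 0.17, 0, 0, 0, 0.037], [0.035, 0.17, 0, 0, 0, 0.037], [0.035, 0.17, 0, 0, 0, 0.037], [0.035, 0.17, 0, 0, 0, 0.037]]]' --grip 1

```text
clock: 2.53
ee_pos: [439.8, -36.6, 232.2]
ee_rot: [-0.013, 0.906, 0.423, -0.001]
wrist_force: [1.3, -0.5, 0.4]
grip_width: 85.5
```

Emit:
arm_command --commands '[[[0, 0.1, 0, 0, 0, 0.038], [0, 0.1, 0, 0, 0, 0.038], [0, 0.1, 0, 0, 0, 0.038], [0, 0.1, 0, 0, 0, 0.038], [0, 0.1, 0, 0, 0, 0.038], [0, 0.1, 0, 0, 0, 0.038], [0, 0.05, 0, 0, 0, 0.038], [0, 0, 0, 0, 0, 0], [0, 0, 0, 0, 0, 0]]]'

```text
clock: 3.28
ee_pos: [439.7, 91.8, 231.7]
ee_rot: [-0.012, 0.659, 0.752, -0.008]
wrist_force: [-0.2, -0.8, -0.5]
grip_width: 85.4
```

```bash
cat >> h.py <<'E'
from scipy.spatial.transform import Rotation as R
def rep():
    s=state(); q=s["ee_rot"]; M=R.from_quat([q[1],q[2],q[3],q[0]]).as_matrix()
    print("t",round(s["clock"],2),"pos",s["ee_pos"].round(1),"yaw",np.degrees(np.arctan2(M[1,0],M[0,0])).round(2),"z",M[:,2].round(4),"w",round(s["grip_width"],1),"F",s["wrist_force"].round(1),"q",s["qpos"].round(2))
    return s
E
python3 - <<'E'
from h import *
s=rep()
c=capture("wrist"); cv2.imwrite("pics/w2.png",c["frame"][:,:,::-1])
ct=capture("top"); print("cyl foot",plane(ct,(178,187),5))
E
```

```text
t 3.28 pos [439.7  91.8 231.7] yaw 97.5 z [-0.0274  0.0039 -0.9996] w 85.4 F [-0.2 -0.8 -0.5] q [ 0.07  0.26  1.74  0.01  1.17 -0.07]
cyl foot [568.95089756 363.9317559    5.        ]
```

View pics/w2.png

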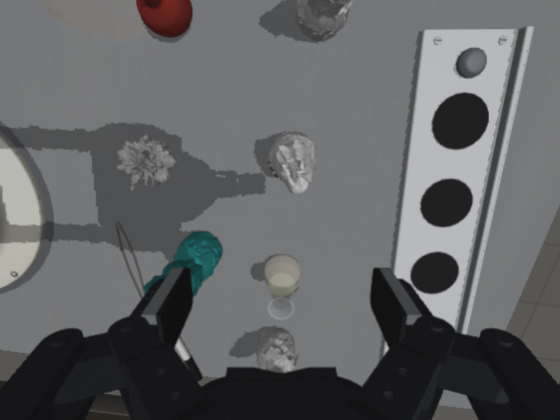

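```bash
python3 - <<'E'
from h import *
s=state(); c=tcam(s,capture("wrist"))
x0,y0,x1,y1=230,0,490,340
im=cv2.resize(np.ascontiguousarray(c["frame"][y0:y1,x0:x1,::-1]),None,fx=1.75*1.3,fy=1.75,interpolation=cv2.INTER_CUBIC)
sc=np.array([1.75*1.3,1.75])
a=np.linspace(0,2*np.pi,60)
def circ(p,z,r): return np.c_[p[0]+r*np.cos(a),p[1]+r*np.sin(a),0*a+z]
def dr(P,col): cv2.polylines(im,[np.round((proj(c,P)-[x0,y0])*sc).astype(int)],False,col,1)
for p,h,r in (((441,120),108,27.5),((450.6,-38),85,26),((449.4,265.7),152,27.5),((458.4,-156.2),131,27.5)):
    dr(circ(p,0,r),(0,255,0));dr(circ(p,60,19.5),(0,255,255));dr([[*p,0],[*p,h]],(255,0,255))
for p in [(658.6,-100.6),(646.3,-6.8),(633.4,87.2),(620.8,181.1)]: dr(circ(p,12,31),(0,255,0))
cv2.imwrite("pics/w2c.png",im)
g=c["frame"].max(2); n,l,st,ce=cv2.connectedComponentsWithStats((g<35).astype(np.uint8))
for i in range(1,n):
    if 500<st[i,4]<4000: print(ce[i],st[i,4],plane(c,ce[i],12).round(1))
E
```

```text
[460.58828789 119.21814931] 2237 [621.5 182.4  12. ]
[446.95908825 201.4704851 ] 1711 [634.1  88.1  12. ]
[435.07777778 271.77555556] 1350 [646.6  -6.1  12. ]
```

View pics/w2c.png

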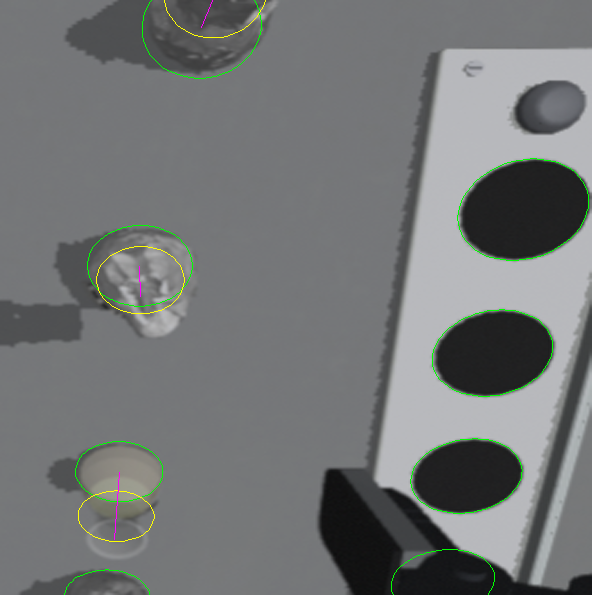

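The pads agree with the top view to 1.3 mm. The low flask at (293,160) lies about 2 mm nearer -y than I estimated. Descending on it now.

Emit:
arm_command --commands '[[[0.006, 0.066, 0, -0.0006, -0.0044, 0], [0.006, 0.065, 0, -0.0006, -0.0044, 0], [0, 0, -0.13, 0, 0, 0], [0, 0, -0.13, 0, 0, 0], [0, 0, -0.13, 0, 0, 0], [0, 0, -0.13, 0, 0, 0], [0, 0, -0.13, 0, 0, 0], [0, 0, -0.1, 0, 0, 0], [0, 0, -0.08, 0, 0, 0], [0, 0, -0.04, 0, 0, 0], [0, 0, 0, 0, 0, 0]]]'

```text
clock: 4.35
ee_pos: [441.6, 117.2, 55.8]
ee_rot: [-0.002, 0.66, 0.752, -0.001]
wrist_force: [-0.3, -0.4, -0.1]
grip_width: 85.5
```

```bash
python3 - <<'E'
from h import *
s=rep()
c=capture("wrist"); cv2.imwrite("pics/w3.png",c["frame"][:,:,::-1])
E
```

```text
t 4.35 pos [441.6 117.2  55.8] yaw 97.47 z [-0.0041  0.     -1.    ] w 85.5 F [-0.3 -0.4 -0.1] q [ 0.13  0.55  1.93  0.    0.67 -0.  ]
```

View pics/w3.png

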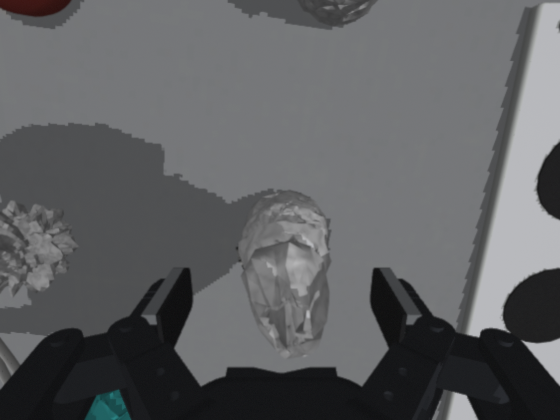

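The flask stands centred between the fingers, at column 286 against a finger midpoint of 281. Closing.

Emit:
arm_command --commands '[[[0, 0, 0, 0, 0, 0], [0, 0, 0, 0, 0, 0], [0, 0, 0, 0, 0, 0], [0, 0, 0, 0, 0, 0], [0, 0, 0, 0, 0, 0], [0, 0, 0, 0, 0, 0], [0, 0, 0, 0, 0, 0], [0, 0, 0, 0, 0, 0]]]' --grip 0 --newtons 40

```text
clock: 5.07
ee_pos: [442.6, 118.0, 57.5]
ee_rot: [-0.0, 0.659, 0.752, -0.0]
wrist_force: [-0.2, -0.3, 11.0]
grip_width: 37.9
```

Emit:
arm_command --commands '[[[0, 0, 0.05, 0, 0, 0], [0, 0, 0.1, 0, 0, 0], [0, 0, 0.15, 0, 0, 0], [0.06, -0.01, 0, 0, 0, 0], [0.12, -0.02, 0, 0, 0, 0], [0.15, -0.025, 0, 0, 0, 0], [0.15, -0.025, 0, 0, 0, 0], [0.15, -0.025, 0, 0, 0, 0], [0.15, -0.025, 0, 0, 0, 0], [0.12, -0.015, 0, 0, 0, 0], [0.055, -0.007, 0, 0, 0, 0], [0, 0, 0, 0, 0, 0]]]'

```text
clock: 6.07
ee_pos: [635.5, 87.0, 116.9]
ee_rot: [-0.0, 0.659, 0.752, 0.0]
wrist_force: [-0.6, -0.2, -0.5]
grip_width: 38.2
```

```bash
python3 - <<'E'
from h import *
s=rep()
c=tcam(s,capture("wrist")); cs=capture("side")
cv2.imwrite("pics/w4.png",np.hstack([c["frame"][:,:400,::-1],cv2.resize(cs["frame"][130:310,140:330,::-1],(400,420))]))
E
```

```text
t 6.07 pos [635.5  87.  116.9] yaw 97.56 z [-2.e-04  4.e-04 -1.e+00] w 38.2 F [-0.6 -0.2 -0.5] q [ 0.04  0.64  1.42  0.    1.08 -0.09]
```

View pics/w4.png

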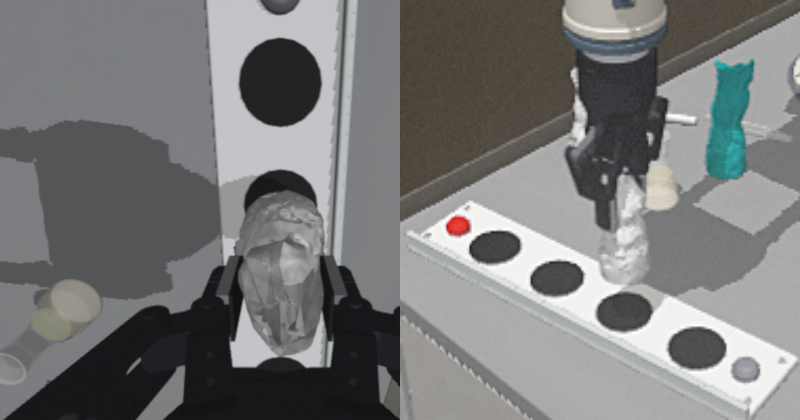

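The flask is held upright above pad 2. Lowering it and letting go.

Emit:
arm_command --commands '[[[-0.008, 0.003, -0.08, 0, 0, 0], [0, 0, -0.08, 0, 0, 0], [0, 0, -0.04, 0, 0, 0], [0, 0, -0.02, 0, 0, 0], [0, 0, -0.01, 0, 0, 0], [0, 0, 0, 0, 0, 0], [0, 0, 0, 0, 0, 0]]]'

```text
clock: 6.75
ee_pos: [631.7, 88.1, 71.5]
ee_rot: [-0.001, 0.659, 0.752, -0.0]
wrist_force: [0.7, -0.3, -1.4]
grip_width: 38.4
```

Emit:
arm_command --commands '[[[0, 0, 0, 0, 0, 0], [0, 0, 0, 0, 0, 0], [0, 0, 0, 0, 0, 0], [0, 0, 0, 0, 0, 0], [0, 0, 0, 0, 0, 0], [0, 0, 0, 0, 0, 0], [0, 0, 0, 0, 0, 0], [0, 0, 0, 0, 0, 0]]]' --grip 1

```text
clock: 7.42
ee_pos: [631.5, 88.1, 70.9]
ee_rot: [-0.001, 0.659, 0.752, -0.001]
wrist_force: [0.5, -0.1, -0.2]
grip_width: 85.2
```

```bash
python3 - <<'E'
from h import *
s=rep()
E
```

```text
t 7.42 pos [631.5  88.1  70.9] yaw 97.6 z [-2.1e-03  4.0e-04 -1.0e+00] w 85.2 F [ 0.5 -0.1 -0.2] q [ 0.04  0.69  1.47  0.    0.99 -0.09]
```

Emit:
arm_command --commands '[[[0, 0, 0.08, 0, 0, 0], [0, 0, 0.16, 0, 0, 0], [0, 0, 0.18, 0, 0, 0], [0, 0, 0.18, 0, 0, 0], [0, 0, 0.1, 0, 0, 0], [-0.1, -0.07, 0, 0, 0, 0], [-0.15, -0.1, 0, 0, 0, 0], [-0.15, -0.1, 0, 0, 0, 0], [-0.15, -0.1, 0, 0, 0, 0], [-0.15, -0.1, 0, 0, 0, 0], [-0.15, -0.1, 0, 0, 0, 0], [-0.05, -0.06, 0, 0, 0, 0]]]'

```text
clock: 8.42
ee_pos: [447.3, -38.7, 210.8]
ee_rot: [-0.002, 0.659, 0.752, -0.001]
wrist_force: [1.1, 0.7, 0.2]
grip_width: 85.0
```

```bash
cat > ov.py <<'E'
from h import *
import sys
# usage: overlay flasks in view
def overlay(c,items,box,out,sc):
    x0,y0,x1,y1=box
    im=cv2.resize(np.ascontiguousarray(c["frame"][y0:y1,x0:x1,::-1]),None,fx=sc,fy=sc,interpolation=cv2.INTER_CUBIC)
    a=np.linspace(0,2*np.pi,60)
    def circ(p,z,r): return np.c_[p[0]+r*np.cos(a),p[1]+r*np.sin(a),0*a+z]
    def dr(P,col): cv2.polylines(im,[np.round((proj(c,P)-[x0,y0]+.4)*sc).astype(int)],False,col,1)
    for p,z0,h,r in items:
        dr(circ(p,z0,r),(0,255,0));dr(circ(p,z0+60,19.5),(0,255,255));dr([[*p,z0],[*p,z0+h]],(255,0,255))
    cv2.imwrite(out,im); return im
E
python3 - <<'E'
from ov import *
s=rep(); c=tcam(s,capture("wrist")); cs=capture("side")
a=overlay(c,[((450.6,-38),0,85,26),((633.6,87.5),12,108,27.5)],(130,0,530,400),"pics/w5.png",1)
b=overlay(cs,[((633.6,87.5),12,108,27.5)],(190,160,330,310),"pics/s5.png",2.66)
cv2.imwrite("pics/w5.png",np.hstack([a,cv2.resize(b,(372,400))]))
E
```

```text
t 8.42 pos [447.3 -38.7 210.8] yaw 97.58 z [-4.4e-03  5.0e-04 -1.0e+00] w 85.0 F [1.1 0.7 0.2] q [-0.22  0.28  1.78 -0.    1.09 -0.35]
```

View pics/w5.png

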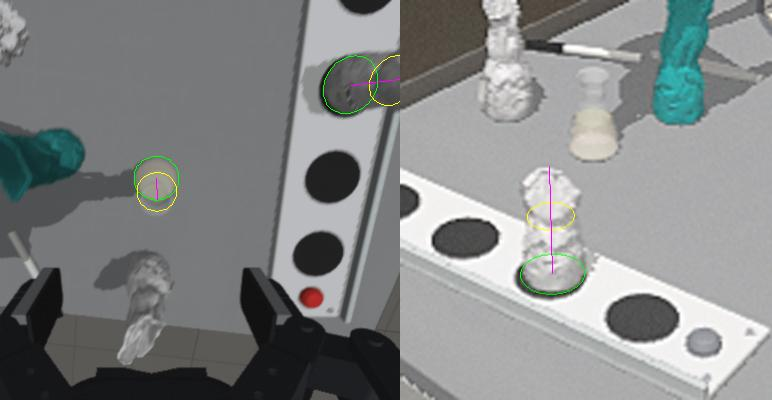

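Low stands on pad 2 within about 2 mm, and the bare flask at (157,180) matches its estimate. Descending on the bare flask.

Emit:
arm_command --commands '[[[0.016, 0.003, 0, 0, -0.0014, 0], [0, 0, -0.12, 0, 0, 0], [0, 0, -0.13, 0, 0, 0], [0, 0, -0.13, 0, 0, 0], [0, 0, -0.13, 0, 0, 0], [0, 0, -0.13, 0, 0, 0], [0, 0, -0.1, 0, 0, 0], [0, 0, -0.07, 0, 0, 0], [0, 0, -0.04, 0, 0, 0], [0, 0, 0, 0, 0, 0], [0, 0, 0, 0, 0, 0]]]'

```text
clock: 9.43
ee_pos: [455.3, -37.0, 40.9]
ee_rot: [0.001, 0.658, 0.753, 0.001]
wrist_force: [0.4, -0.6, 0.5]
grip_width: 85.4
```

```bash
python3 - <<'E'
from h import *
s=rep()
c=capture("wrist"); cv2.imwrite("pics/w6.png",c["frame"][:,:,::-1])
E
```

```text
t 9.43 pos [455.3 -37.   40.9] yaw 97.63 z [ 2.3e-03  4.0e-04 -1.0e+00] w 85.4 F [ 0.4 -0.6  0.5] q [-0.21  0.57  1.95  0.    0.62 -0.35]
```

View pics/w6.png

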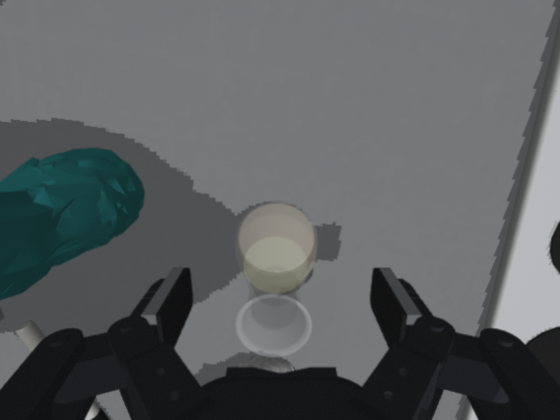

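```bash
python3 - <<'E'
from h import *
s=state(); c=tcam(s,capture("wrist"))
print(plane(c,(273.5,325),85), plane(c,(277,242),15))
E
```

```text
[451.60455    -37.71946149  85.        ] [451.89022537 -34.65164032  15.        ]
```

Flask axis is at (451.7,-37), 3.5 mm to the -x side. I'll centre and close.

Emit:
arm_command --commands '[[[-0.017, 0, 0, 0, 0, 0], [0, 0, 0, 0, 0, 0]]]'

```text
clock: 9.7
ee_pos: [451.0, -37.3, 41.5]
ee_rot: [0.001, 0.659, 0.752, 0.001]
wrist_force: [0.4, 0.3, -1.0]
grip_width: 85.8
```

Emit:
arm_command --commands '[[[0, 0, 0, 0, 0, 0], [0, 0, 0, 0, 0, 0], [0, 0, 0, 0, 0, 0], [0, 0, 0, 0, 0, 0], [0, 0, 0, 0, 0, 0], [0, 0, 0, 0, 0, 0], [0, 0, 0, 0, 0, 0], [0, 0, 0, 0, 0, 0]]]' --grip 0 --newtons 40

```text
clock: 10.37
ee_pos: [451.4, -37.3, 41.3]
ee_rot: [0.001, 0.659, 0.752, 0.001]
wrist_force: [-1.9, -0.5, 13.0]
grip_width: 37.6
```

Emit:
arm_command --commands '[[[0, 0, 0.05, 0, 0, 0], [0, 0, 0.12, 0, 0, 0], [0, 0, 0.18, 0, 0, 0], [0, 0, 0.2, 0, 0, 0], [0, 0, 0.1, 0, 0, 0], [0.05, 0.06, 0.05, 0, 0, 0], [0.1, 0.13, 0, 0, 0, 0], [0.12, 0.155, 0, 0, 0, 0], [0.12, 0.155, 0, 0, 0, 0], [0.12, 0.155, 0, 0, 0, 0], [0.12, 0.155, 0, 0, 0, 0], [0.12, 0.155, 0, 0, 0, 0]]]'

```text
clock: 11.37
ee_pos: [602.0, 157.5, 180.7]
ee_rot: [0.001, 0.659, 0.752, 0.001]
wrist_force: [1.4, -0.9, -0.7]
grip_width: 37.4
```

Emit:
arm_command --commands '[[[0.07, 0.09, -0.1, 0, 0, 0], [0.03, 0.04, -0.1, 0, 0, 0], [0, 0, -0.1, 0, 0, 0], [0, 0, -0.1, 0, 0, 0], [0, 0, 0, 0, 0, 0], [0, 0, 0, 0, 0, 0]]]'

```text
clock: 11.87
ee_pos: [620.6, 181.6, 100.2]
ee_rot: [0.0, 0.659, 0.752, -0.0]
wrist_force: [-0.1, 0.7, -1.4]
grip_width: 37.4
```

```bash
python3 - <<'E'
from h import *
s=rep()
c=tcam(s,capture("wrist")); cs=capture("side")
cv2.imwrite("pics/w7.png",np.hstack([c["frame"][:,:400,::-1],cv2.resize(cs["frame"][130:310,190:380,::-1],(400,420))]))
E
```

```text
t 11.87 pos [620.6 181.6 100.2] yaw 97.6 z [ 1.e-04 -1.e-04 -1.e+00] w 37.4 F [-0.1  0.7 -1.4] q [ 0.19  0.66  1.42 -0.    1.06  0.06]
```

View pics/w7.png

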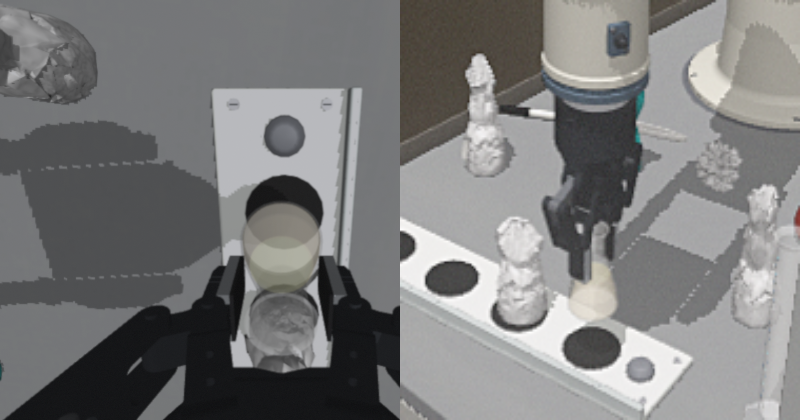

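The bare flask is held upright over pad 1. Lowering it and releasing.

Emit:
arm_command --commands '[[[0, 0, -0.08, 0, 0, 0], [0, 0, -0.08, 0, 0, 0], [0, 0, -0.04, 0, 0, 0], [0, 0, -0.02, 0, 0, 0], [0, 0, -0.01, 0, 0, 0], [0, 0, 0, 0, 0, 0], [0, 0, 0, 0, 0, 0]]]'

```text
clock: 12.55
ee_pos: [621.8, 181.8, 55.7]
ee_rot: [0.001, 0.659, 0.752, 0.001]
wrist_force: [0.3, 0.7, -0.6]
grip_width: 37.7
```

Emit:
arm_command --commands '[[[0, 0, 0, 0, 0, 0], [0, 0, 0, 0, 0, 0], [0, 0, 0, 0, 0, 0], [0, 0, 0, 0, 0, 0], [0, 0, 0, 0, 0, 0], [0, 0, 0, 0, 0, 0], [0, 0, 0, 0, 0, 0], [0, 0, 0, 0, 0, 0]]]' --grip 1

```text
clock: 13.22
ee_pos: [621.3, 181.7, 54.9]
ee_rot: [0.001, 0.659, 0.752, 0.001]
wrist_force: [0.2, 0.2, 1.0]
grip_width: 85.3
```

Emit:
arm_command --commands '[[[0, 0, 0.08, 0, 0, 0], [0, 0, 0.16, 0, 0, 0], [0, 0, 0.18, 0, 0, 0], [0, 0, 0.18, 0, 0, 0], [0, 0, 0.18, 0, 0, 0], [0, 0, 0.12, 0, 0, 0], [0, 0, 0, 0, 0, 0], [0, 0, 0, 0, 0, 0]]]'

```text
clock: 13.88
ee_pos: [621.9, 181.8, 236.3]
ee_rot: [0.002, 0.659, 0.752, 0.002]
wrist_force: [-0.2, -0.3, -1.2]
grip_width: 85.2
```

```bash
python3 - <<'E'
from ov import *
s=rep(); c=tcam(s,capture("wrist")); cs=capture("side")
a=overlay(c,[((621.1,181.6),12,85,26),((633.6,87.5),12,108,27.5),((449.4,265.7),0,152,27.5)],(0,0,400,400),"pics/w5.png",1)
b=overlay(cs,[((633.6,87.5),12,108,27.5),((621.1,181.6),12,85,26)],(190,160,330,310),"pics/s5.png",2.66)
cv2.imwrite("pics/w8.png",np.hstack([a,cv2.resize(b,(372,400))]))
E
```

```text
t 13.88 pos [621.9 181.8 236.3] yaw 97.6 z [ 5.2e-03  9.0e-04 -1.0e+00] w 85.2 F [-0.2 -0.3 -1.2] q [ 0.19  0.52  1.28 -0.    1.33  0.06]
```

View pics/w8.png

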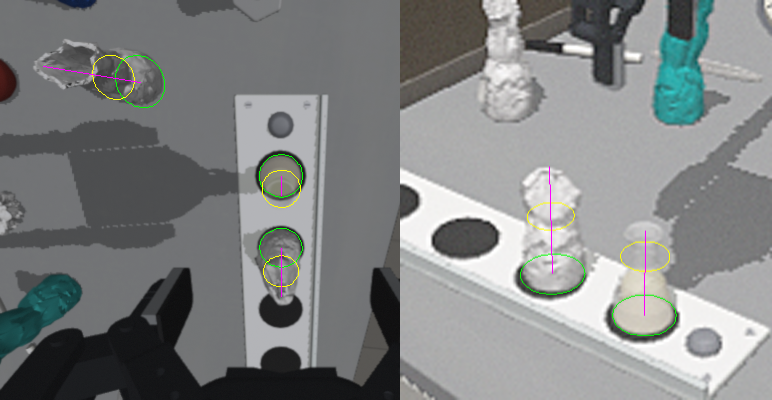

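Both are placed well. In the wrist view the left flask's rim reaches the projected 152 mm mark at (40,67), which confirms it as the high one. Now over to mid.

Emit:
arm_command --commands '[[[-0.04, -0.09, 0, 0, 0.0017, 0], [-0.08, -0.16, 0, 0, 0, 0], [-0.09, -0.18, 0, 0, 0, 0], [-0.09, -0.18, 0, 0, 0, 0], [-0.09, -0.18, 0, 0, 0, 0], [-0.09, -0.18, 0, 0, 0, 0], [-0.09, -0.18, 0, 0, 0, 0], [-0.09, -0.18, 0, 0, 0, 0], [-0.08, -0.18, 0, 0, 0, 0], [-0.05, -0.12, 0, 0, 0, 0], [-0.028, -0.06, 0, 0, 0, 0], [0, 0, 0, 0, 0, 0]]]'

```text
clock: 14.98
ee_pos: [456.1, -158.2, 233.7]
ee_rot: [-0.002, 0.66, 0.751, -0.001]
wrist_force: [0.9, 0.2, -0.1]
grip_width: 85.5
```

```bash
python3 - <<'E'
from ov import *
s=rep(); c=tcam(s,capture("wrist"))
a=overlay(c,[((458.4,-156.2),0,131,27.5),((658.6,-100.6),12,1,31)],(0,0,560,420),"pics/w9.png",1.4)
E
```

```text
t 14.98 pos [ 456.1 -158.2  233.7] yaw 97.43 z [-0.0054  0.001  -1.    ] w 85.5 F [ 0.9  0.2 -0.1] q [-0.46  0.29  1.68 -0.    1.17 -0.59]
```

View pics/w9.png

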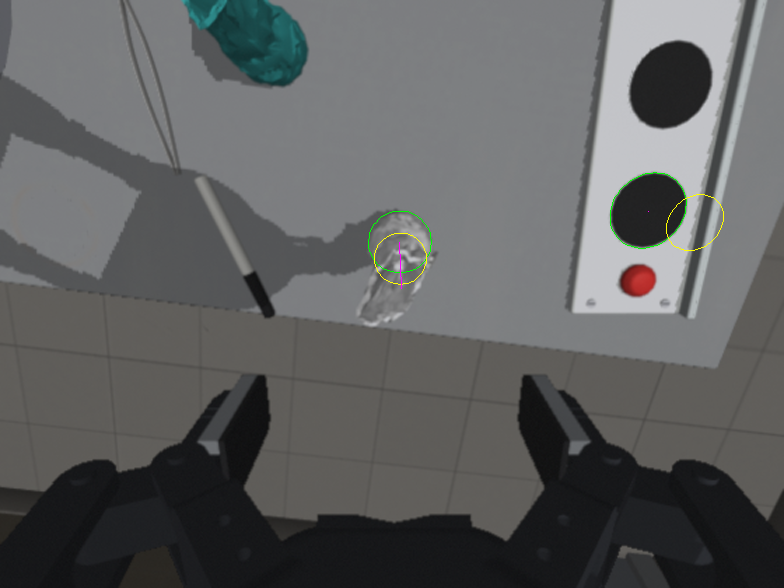

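The mid flask's base circle at (400,240) matches the estimate. Descending.

Emit:
arm_command --commands '[[[0.01, 0.01, 0, 0, -0.0017, 0], [0, 0, -0.1, 0, 0, 0], [0, 0, -0.12, 0, 0, 0], [0, 0, -0.13, 0, 0, 0], [0, 0, -0.13, 0, 0, 0], [0, 0, -0.13, 0, 0, 0], [0, 0, -0.1, 0, 0, 0], [0, 0, -0.06, 0, 0, 0], [0, 0, -0.03, 0, 0, 0], [0, 0, 0, 0, 0, 0], [0, 0, 0, 0, 0, 0]]]'

```text
clock: 15.95
ee_pos: [460.0, -153.7, 75.0]
ee_rot: [0.001, 0.658, 0.753, 0.001]
wrist_force: [-0.4, 0.0, -0.8]
grip_width: 85.4
```

```bash
python3 - <<'E'
from h import *
s=rep()
c=tcam(s,capture("wrist")); cv2.imwrite("pics/w10.png",c["frame"][:,:,::-1])
print(proj(c,[[458.4,-156.2,52],[458.4,-156.2,20],[*s["ee_pos"][:2],90]]))
E
```

```text
t 15.95 pos [ 460.  -153.7   75. ] yaw 97.65 z [ 2.2e-03  5.0e-04 -1.0e+00] w 85.4 F [-0.4  0.  -0.8] q [-0.45  0.53  1.85  0.    0.75 -0.58]
[[279.06784052 252.42893914]
 [279.26312991 231.53092148]
 [282.87406635 284.14809594]]
```

View pics/w10.png

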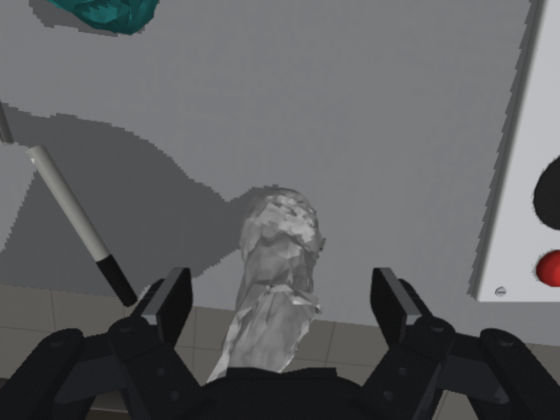

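The flask is between the fingers, centre column about 280. I'll nudge 2 mm toward -y and close.

Emit:
arm_command --commands '[[[-0.005, -0.012, -0.005, 0, 0, 0], [0, 0, 0, 0, 0, 0]]]'

```text
clock: 16.17
ee_pos: [459.1, -157.1, 74.5]
ee_rot: [0.001, 0.659, 0.752, 0.001]
wrist_force: [0.1, -0.4, 0.7]
grip_width: 85.4
```

Emit:
arm_command --commands '[[[0, 0, 0, 0, 0, 0], [0, 0, 0, 0, 0, 0], [0, 0, 0, 0, 0, 0], [0, 0, 0, 0, 0, 0], [0, 0, 0, 0, 0, 0], [0, 0, 0, 0, 0, 0], [0, 0, 0, 0, 0, 0], [0, 0, 0, 0, 0, 0]]]' --grip 0 --newtons 40

```text
clock: 16.83
ee_pos: [458.8, -156.8, 74.1]
ee_rot: [0.001, 0.659, 0.752, 0.001]
wrist_force: [-2.0, -0.1, 5.2]
grip_width: 38.6
```

Emit:
arm_command --commands '[[[0, 0, 0.05, 0, 0, 0], [0, 0, 0.1, 0, 0, 0], [0, 0, 0.15, 0, 0, 0], [0.06, 0.048, 0, 0, 0, 0], [0.12, 0.096, 0, 0, 0, 0], [0.14, 0.112, 0, 0, 0, 0], [0.14, 0.112, 0, 0, 0, 0], [0.14, 0.112, 0, 0, 0, 0], [0.14, 0.112, 0, 0, 0, 0], [0.12, 0.096, 0, 0, 0, 0], [0.06, 0.048, 0, 0, 0, 0], [0.018, 0.015, 0, 0, 0, 0]]]'

```text
clock: 17.83
ee_pos: [648.1, -4.5, 133.5]
ee_rot: [0.001, 0.658, 0.753, 0.001]
wrist_force: [-0.5, 0.3, -1.0]
grip_width: 38.1
```

Emit:
arm_command --commands '[[[0, 0, -0.06, 0, 0, 0], [0, 0, 0, 0, 0, 0]]]'

```text
clock: 18.0
ee_pos: [644.5, -6.8, 119.5]
ee_rot: [-0.001, 0.659, 0.752, -0.0]
wrist_force: [-1.0, -0.8, -1.1]
grip_width: 38.1
```

```bash
python3 - <<'E'
from h import *
s=rep()
c=tcam(s,capture("wrist")); cs=capture("side")
cv2.imwrite("pics/w11.png",np.hstack([c["frame"][:,80:480,::-1],cv2.resize(cs["frame"][130:310,140:330,::-1],(400,420))]))
E
```

```text
t 18.0 pos [644.5  -6.8 119.5] yaw 97.6 z [-1.e-03  5.e-04 -1.e+00] w 38.1 F [-1.  -0.8 -1.1] q [-0.1   0.64  1.41  0.    1.09 -0.24]
```

View pics/w11.png

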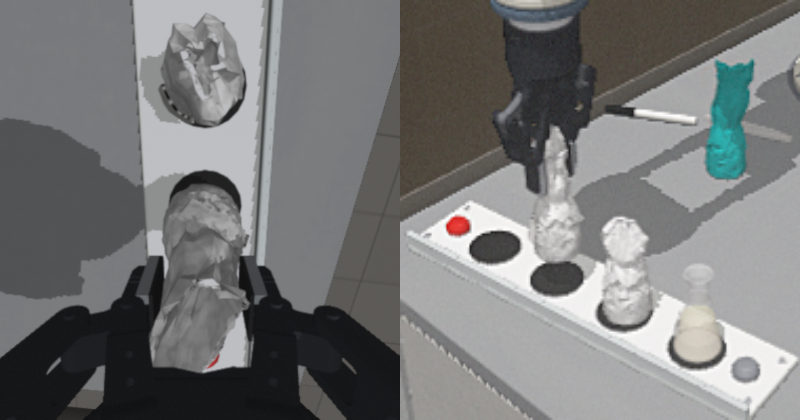

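Mid is upright over pad 3. Lowering and releasing.

Emit:
arm_command --commands '[[[0.005, 0, -0.06, 0, 0, 0], [0, 0, -0.05, 0, 0, 0], [0, 0, -0.03, 0, 0, 0], [0, 0, -0.015, 0, 0, 0], [0, 0, -0.005, 0, 0, 0], [0, 0, 0, 0, 0, 0], [0, 0, 0, 0, 0, 0]]]'

```text
clock: 18.68
ee_pos: [647.5, -6.5, 90.1]
ee_rot: [0.001, 0.659, 0.752, 0.001]
wrist_force: [-0.6, 0.5, -0.4]
grip_width: 38.2
```

Emit:
arm_command --commands '[[[0, 0, 0, 0, 0, 0], [0, 0, 0, 0, 0, 0], [0, 0, 0, 0, 0, 0], [0, 0, 0, 0, 0, 0], [0, 0, 0, 0, 0, 0], [0, 0, 0, 0, 0, 0], [0, 0, 0, 0, 0, 0], [0, 0, 0, 0, 0, 0]]]' --grip 1

```text
clock: 19.35
ee_pos: [647.3, -6.5, 89.9]
ee_rot: [0.001, 0.659, 0.752, 0.001]
wrist_force: [0.6, 0.8, 0.3]
grip_width: 85.5
```

Emit:
arm_command --commands '[[[0, 0, 0.08, 0, 0, 0], [0, 0, 0.16, 0, 0, 0], [0, 0, 0.18, 0, 0, 0], [0, 0, 0.18, 0, 0, 0], [0, 0, 0.16, 0, 0, 0], [0, 0, 0.08, 0, 0, 0], [0, 0, 0, 0, 0, 0], [0, 0, 0, 0, 0, 0]]]'

```text
clock: 20.02
ee_pos: [647.6, -6.5, 258.6]
ee_rot: [0.001, 0.659, 0.752, 0.001]
wrist_force: [-0.7, -0.6, 0.0]
grip_width: 85.4
```

```bash
python3 - <<'E'
from ov import *
s=rep(); c=tcam(s,capture("wrist")); cs=capture("side")
P=[((646.4,-6.6),12,131,27.5),((633.6,87.5),12,108,27.5),((621.1,181.6),12,85,26)]
a=overlay(c,P,(80,0,480,400),"pics/w5.png",1)
b=overlay(cs,P,(190,160,330,310),"pics/s5.png",2.66)
cv2.imwrite("pics/w12.png",np.hstack([a,cv2.resize(b,(372,400))]))
E
```

```text
t 20.02 pos [647.6  -6.5 258.6] yaw 97.6 z [ 4.1e-03  2.0e-04 -1.0e+00] w 85.4 F [-0.7 -0.6  0. ] q [-0.1   0.5   1.25  0.    1.38 -0.24]
```

View pics/w12.png

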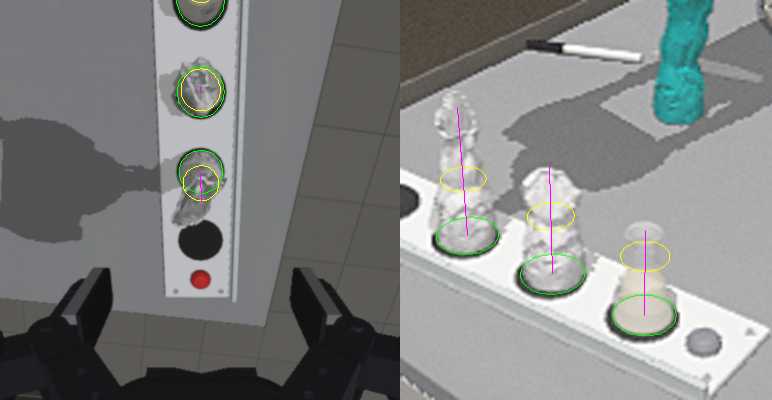

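Mid stands well on pad 3. Now high at (449,266): I'll turn the jaws along y, since its rim flares along +x.

Emit:
arm_command --commands '[[[-0.05, 0.07, 0, 0, 0, 0.038], [-0.09, 0.124, 0, 0, 0, 0.038], [-0.09, 0.124, 0, 0, 0, 0.038], [-0.09, 0.124, 0, 0, 0, 0.038], [-0.09, 0.124, 0, 0, 0, 0.038], [-0.09, 0.124, 0, 0, 0, 0.038], [-0.09, 0.124, 0, 0, 0, 0.038], [-0.09, 0.124, 0, 0, 0, 0.038], [-0.09, 0.124, 0, 0, 0, 0.038], [-0.09, 0.124, 0, 0, 0, 0.038], [-0.08, 0.11, 0, 0, 0, 0.038], [-0.05, 0.07, 0, 0, 0, 0.038]]]'

```text
clock: 21.12
ee_pos: [447.0, 268.2, 256.6]
ee_rot: [-0.001, -0.001, 1.0, 0.001]
wrist_force: [0.6, 0.5, 0.2]
grip_width: 85.3
```

Emit:
arm_command --commands '[[[0, 0, 0, 0, 0, 0], [0, 0, 0, 0, 0, 0]]]'

```text
clock: 21.28
ee_pos: [448.5, 267.0, 256.8]
ee_rot: [-0.001, 0.003, 1.0, 0.001]
wrist_force: [0.7, -0.6, -0.1]
grip_width: 85.5
```

```bash
python3 - <<'E'
from ov import *
s=rep(); c=tcam(s,capture("wrist"))
cs=capture("side")
P=[((449.4,265.7),0,152,27.5)]
a=overlay(c,P,(0,0,560,420),"pics/w13.png",1.4)
ct=capture("top"); print("blue",plane(ct,(183,268),15))
E
```

```text
t 21.28 pos [448.5 267.  256.8] yaw 179.71 z [-0.0018  0.0015 -1.    ] w 85.5 F [ 0.7 -0.6 -0.1] q [ 0.42  0.32  1.56  0.    1.26 -1.15]
blue [386.13328102 352.69550741  15.        ]
```

View pics/w13.png

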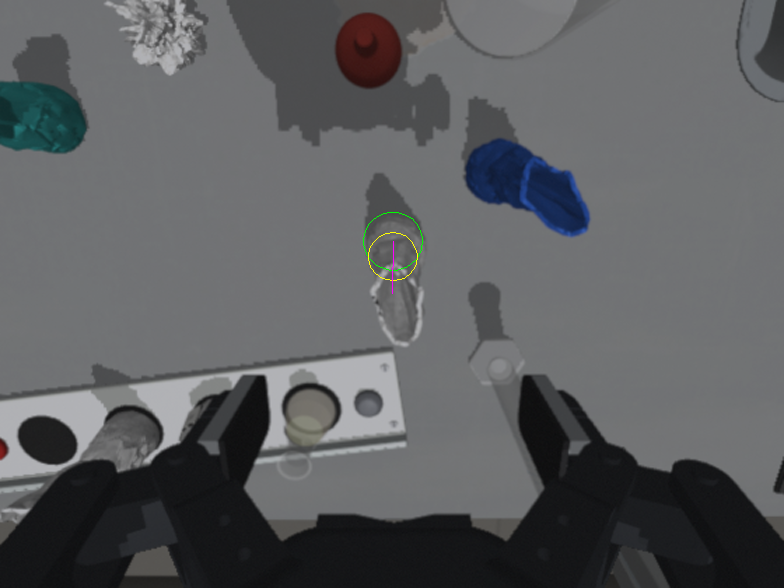

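The view confirms it: the silver flask at (393,240) with its rim flaring to +x. Blue at (505,175) is clear of the fingers. Descending.

Emit:
arm_command --commands '[[[0.008, -0.006, -0.05, 0, 0, 0], [0, 0, -0.1, 0, 0, 0], [0, 0, -0.13, 0, 0, 0], [0, 0, -0.13, 0, 0, 0], [0, 0, -0.13, 0, 0, 0], [0, 0, -0.13, 0, 0, 0], [0, 0, -0.1, 0, 0, 0], [0, 0, -0.05, 0, 0, 0], [0, 0, -0.03, 0, 0, 0], [0, 0, 0, 0, 0, 0], [0, 0, 0, 0, 0, 0]]]'

```text
clock: 22.35
ee_pos: [451.3, 265.4, 88.3]
ee_rot: [0.0, 0.003, 1.0, 0.001]
wrist_force: [0.6, 0.9, 0.9]
grip_width: 85.3
```

```bash
python3 - <<'E'
from h import *
s=rep()
c=tcam(s,capture("wrist")); cv2.imwrite("pics/w14.png",c["frame"][:,:,::-1])
print(proj(c,[[449.4,265.7,20],[*s["ee_pos"][:2],20]]))
E
```

```text
t 22.35 pos [451.3 265.4  88.3] yaw 179.65 z [ 5.0e-04  2.6e-03 -1.0e+00] w 85.3 F [0.6 0.9 0.9] q [ 0.42  0.55  1.75  0.    0.84 -1.15]
[[281.74420328 220.45761171]
 [281.39168414 222.96744927]]
```

View pics/w14.png

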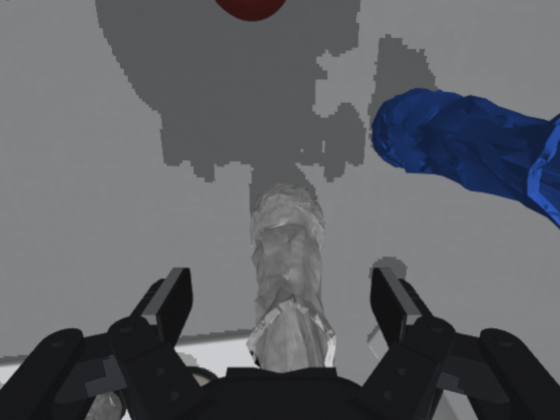

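Emit:
arm_command --commands '[[[0, 0.006, 0, 0, 0, 0], [0, 0, 0, 0, 0, 0]]]'

```text
clock: 22.57
ee_pos: [451.4, 267.1, 88.8]
ee_rot: [0.001, 0.003, 1.0, 0.002]
wrist_force: [0.4, 0.1, 0.5]
grip_width: 85.9
```

Emit:
arm_command --commands '[[[0, 0, 0, 0, 0, 0], [0, 0, 0, 0, 0, 0], [0, 0, 0, 0, 0, 0], [0, 0, 0, 0, 0, 0], [0, 0, 0, 0, 0, 0], [0, 0, 0, 0, 0, 0], [0, 0, 0, 0, 0, 0], [0, 0, 0, 0, 0, 0]]]' --grip 0 --newtons 40

```text
clock: 23.23
ee_pos: [451.0, 266.7, 88.0]
ee_rot: [0.0, 0.003, 1.0, 0.001]
wrist_force: [0.4, -0.3, 5.3]
grip_width: 38.5
```

Emit:
arm_command --commands '[[[0, 0, 0.05, 0, 0, 0], [0, 0, 0.12, 0, 0, 0], [0, 0, 0.18, 0, 0, 0], [0, 0, 0.18, 0, 0, 0], [0, 0, 0.18, 0, 0, 0], [0, 0, 0.14, 0, 0, 0], [0, 0, 0.05, 0, 0, 0], [0.04, -0.08, 0, 0, 0, -0.038], [0.09, -0.15, 0, 0, 0, -0.038], [0.09, -0.16, 0, 0, 0, -0.038], [0.09, -0.16, 0, 0, 0, -0.038], [0.09, -0.16, 0, 0, 0, -0.038]]]'

```text
clock: 24.23
ee_pos: [531.0, 123.2, 267.9]
ee_rot: [0.0, 0.299, 0.954, 0.001]
wrist_force: [0.9, 0.2, -0.8]
grip_width: 37.9
```

Emit:
arm_command --commands '[[[0.09, -0.16, 0, 0, 0, -0.038], [0.09, -0.16, 0, 0, 0, -0.038], [0.09, -0.16, 0, 0, 0, -0.038], [0.09, -0.16, 0, 0, 0, -0.038], [0.09, -0.16, 0, 0, 0, -0.038], [0.09, -0.16, 0, 0, 0, -0.038], [0.09, -0.16, 0, 0, 0, -0.038], [0.04, -0.07, 0, 0, 0, 0], [0.06, -0.096, 0, 0, 0, 0], [0, 0, 0, 0, 0, 0], [0, 0, 0, 0, 0, 0]]]'

```text
clock: 25.15
ee_pos: [676.7, -133.3, 267.2]
ee_rot: [0.0, 0.659, 0.752, 0.001]
wrist_force: [-1.2, -0.1, -0.7]
grip_width: 38.2
```

```bash
python3 - <<'E'
from h import *
s=rep()
c=tcam(s,capture("wrist")); cs=capture("side")
cv2.imwrite("pics/w15.png",np.hstack([c["frame"][:,80:480,::-1],cv2.resize(cs["frame"][80:280,120:320,::-1],(400,420))]))
E
```

```text
t 25.15 pos [ 676.7 -133.3  267.2] yaw 97.53 z [ 1.1e-03  8.0e-04 -1.0e+00] w 38.2 F [-1.2 -0.1 -0.7] q [-0.28  0.56  1.12  0.    1.46 -0.41]
```

View pics/w15.png

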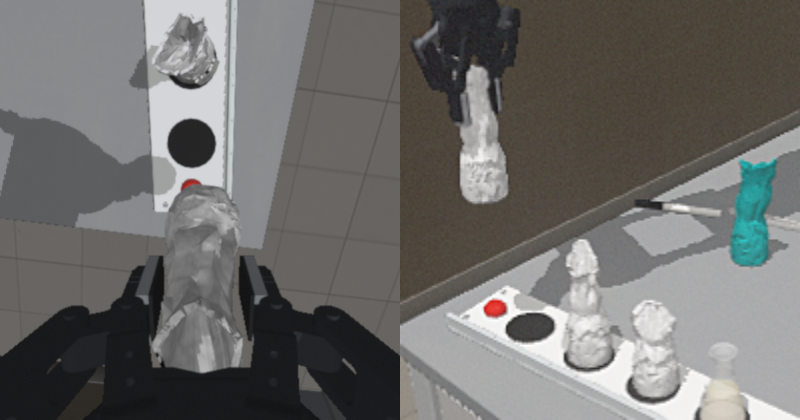

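I overshot by 37 mm; the flask is still held high and clear. Moving back over pad 4 and partly down.

Emit:
arm_command --commands '[[[-0.045, 0.082, 0, 0, 0, 0], [-0.045, 0.082, 0, 0, 0, 0], [0, 0, 0, 0, 0, 0], [0, 0, -0.1, 0, 0, 0], [0, 0, -0.14, 0, 0, 0], [0, 0, -0.16, 0, 0, 0], [0, 0, -0.14, 0, 0, 0], [0, 0, -0.1, 0, 0, 0], [0, 0, -0.05, 0, 0, 0], [0, 0, 0, 0, 0, 0], [0, 0, 0, 0, 0, 0]]]'

```text
clock: 26.17
ee_pos: [659.1, -99.4, 130.6]
ee_rot: [0.001, 0.659, 0.753, 0.001]
wrist_force: [0.7, 0.6, -0.2]
grip_width: 38.5
```

```bash
python3 - <<'E'
from h import *
s=rep()
c=tcam(s,capture("wrist")); cs=capture("side")
cv2.imwrite("pics/w16.png",np.hstack([c["frame"][:,80:480,::-1],cv2.resize(cs["frame"][120:280,140:300,::-1],(400,420))]))
E
```

```text
t 26.17 pos [659.1 -99.4 130.6] yaw 97.63 z [ 2.6e-03  3.0e-04 -1.0e+00] w 38.5 F [ 0.7  0.6 -0.2] q [-0.24  0.65  1.35  0.    1.14 -0.37]
```

View pics/w16.png

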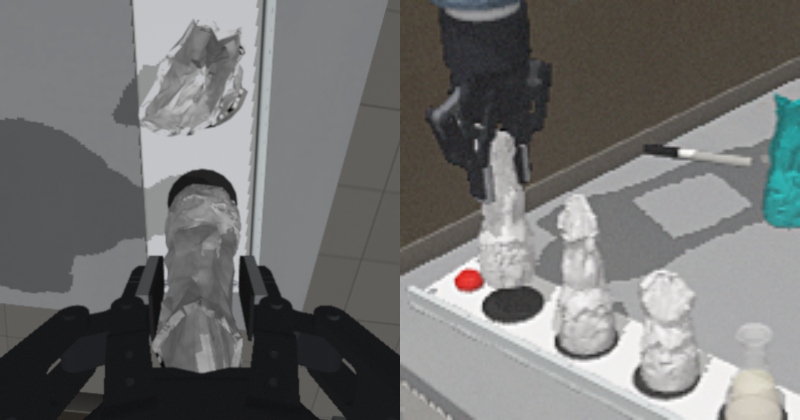

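The high flask is over pad 4, upright. Final lowering.

Emit:
arm_command --commands '[[[0, -0.005, -0.05, 0, 0, 0], [0, 0, -0.05, 0, 0, 0], [0, 0, -0.025, 0, 0, 0], [0, 0, -0.015, 0, 0, 0], [0, 0, -0.005, 0, 0, 0], [0, 0, 0, 0, 0, 0], [0, 0, 0, 0, 0, 0]]]'

```text
clock: 26.85
ee_pos: [659.0, -100.7, 101.0]
ee_rot: [0.001, 0.659, 0.752, 0.001]
wrist_force: [0.3, 0.7, -0.8]
grip_width: 38.2
```

Emit:
arm_command --commands '[[[0, 0, 0, 0, 0, 0], [0, 0, 0, 0, 0, 0], [0, 0, 0, 0, 0, 0], [0, 0, 0, 0, 0, 0], [0, 0, 0, 0, 0, 0], [0, 0, 0, 0, 0, 0], [0, 0, 0, 0, 0, 0], [0, 0, 0, 0, 0, 0]]]' --grip 1

```text
clock: 27.52
ee_pos: [658.9, -100.7, 100.9]
ee_rot: [0.001, 0.659, 0.752, 0.001]
wrist_force: [-0.1, -1.2, 0.3]
grip_width: 85.4
```

Emit:
arm_command --commands '[[[0, 0, 0.08, 0, 0, 0], [0, 0, 0.14, 0, 0, 0], [0, 0, 0.18, 0, 0, 0], [0, 0, 0.18, 0, 0, 0], [0, 0, 0.18, 0, 0, 0], [0, 0, 0.14, 0, 0, 0], [-0.1, 0, 0, 0, 0, 0], [-0.18, 0, 0, 0, 0, 0], [-0.18, 0, 0, 0, 0, 0], [-0.14, 0, 0, 0, 0, 0], [0, 0, 0, 0, 0, 0], [0, 0, 0, 0, 0, 0]]]'

```text
clock: 28.52
ee_pos: [538.0, -100.7, 281.5]
ee_rot: [0.001, 0.659, 0.752, 0.001]
wrist_force: [0.3, 0.2, 0.4]
grip_width: 85.3
```

```bash
python3 - <<'E'
from ov import *
s=rep(); ct=capture("top"); cs=capture("side")
P=[((658.7,-100.6),12,152,27.5),((646.4,-6.6),12,131,27.5),((633.6,87.5),12,108,27.5),((621.1,181.6),12,85,26)]
a=overlay(cs,P,(140,130,340,310),"pics/s20.png",3.3)
b=overlay(ct,P,(130,100,430,210),"pics/t20.png",2.6)
E
```

```text
t 28.52 pos [ 538.  -100.7  281.5] yaw 97.57 z [ 2.9e-03  2.0e-04 -1.0e+00] w 85.3 F [0.3 0.2 0.4] q [-0.29  0.34  1.47  0.    1.34 -0.43]
```

View pics/s20.png

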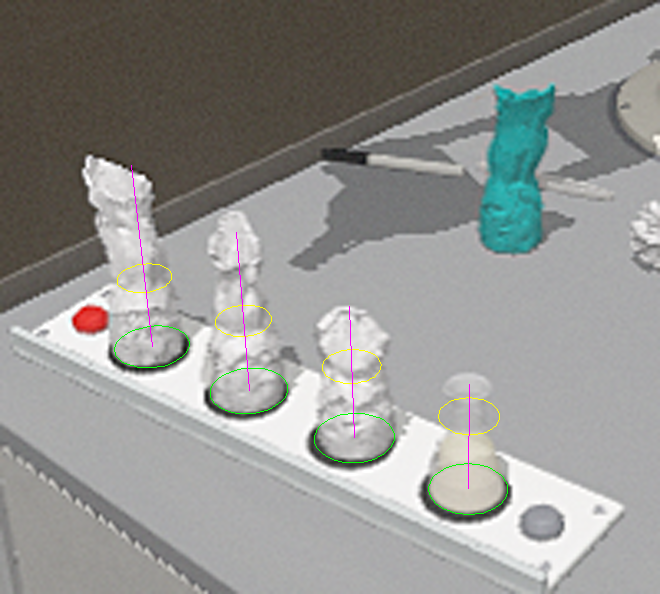

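View pics/t20.png

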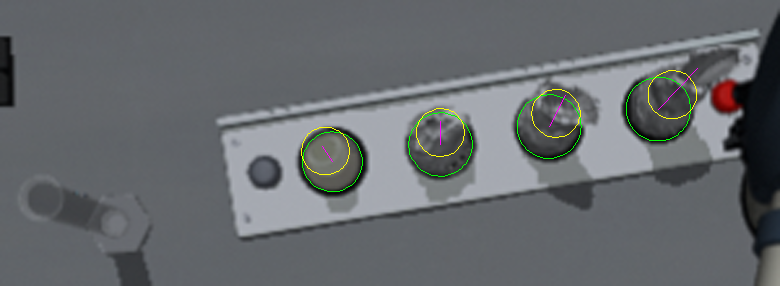

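All four stand on their pads in falling height from the red button. Their bases match the pad-centred circles within about 2 to 3 mm, and the cylinder is where it was, foot at about (178,187). The gripper is open and clear, so I'm handing in.

```bash
python3 - <<'E'
from plant import *
print(finish_job())
E
```

```text
the job is handed in; nothing more can be done
None
```

All four flasks are standing on their pads and the job is handed in at about 28.5 s. `finish_job()` gives no verdict, so the checks below are my own.

The red button is on the right (-y) end, so the order is high on pad 4, mid on pad 3, low on pad 2 and bare on pad 1.

**Telling high from mid:** the top and side views alone could not separate the two outer foil flasks, and my first guess had them swapped. Triangulating their rims with the wrist camera gave about 152 mm for the left one and 132 mm for the right one. The final side picture agrees, with heights falling away from the red button.

**Last checks:**
- **Flasks:** all upright, with bases within about 2–3 mm of the pad centres in the top and side views. The side view sits about 1 px (2 mm) off the top view, which is within the calibration.
- **Measuring cylinder:** unmoved to within about 1 px.
- **Robot:** the gripper is open and the arm clear of everything. The highest wrist force I read was 13 N.

**One slip:** I overshot pad 4 by about 37 mm while carrying the high flask well above the rail, and corrected it before lowering. It touched nothing.

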